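Lay out a valve for reassembly

ROBOT

A 6-joint arm with a two-finger parallel gripper is mounted at the origin on the work surface. World frame = base frame: x ahead of the robot, y to its left, z up, the work surface at z = 0. Lengths are in mm, angles in rad, forces in N, time in s.
With the tool pointing down it reaches from about 300 to 850 mm from the base axis. Payload 5.4 kg.
Tool frame: the origin (TCP) lies at the very end of the fingers, on their centre line; the grasp point (between the pads) lies 19 mm behind it; z points along the fingers, y is the line along which they close (so a half turn about z gives the same grasp; the last joint's range is limited). The gripper opens to 85 mm and grips with 20 to 120 N. Pads are 22 mm wide; open, the fingers measure 114 mm over their backs; the gripper's body (76 mm by 85 mm) begins 54 mm behind the grasp point. The pads swing forward as they close: fully open they stand 13 mm farther back than shut.
Start: joints at [-1.366, 0.158, 1.597, -0, 1.386, -0.21], TCP at [231.704, -526.231, 231.299] pointing down, gripper open.
Joint ranges: [-2.91, 2.91], [-0.94, 2.29], [0.18, 2.7], [-1.29, 4.43], [0.17, 2.64], [-3, 3]. Speed limits (rad/s): [2.57, 2.57, 3.14, 3.14, 3.14, 3.14].

INTERFACE

Orientations are given as a unit quaternion [w, x, y, z].
In Python, from station import sensors, optics, robot gives the robot as it stands.
- The arm moves only by the shell command python3 -m pendant 'ROWS' [FORCE]. ROWS is JSON, a list that holds one entry, the list of rows, each a list of 5 numbers: the finger opening in mm, from 0 to 85.4, then the shift along the tool's x, y, z in mm, then the turn about the tool's z in rad. A call has exactly 10 rows; each row is the pose to reach, as a shift and turn from the pose commanded when the call began, along the tool's axes at that moment; what a row does not reach only later rows make up. A row lasts 1/12 s, in which the tool goes at most 41.7 mm and 7.16 degrees, less where a joint would pass 70% of its speed; a pose out of reach is approached as far as the arm can. A call with a gripper value outside its range is refused whole. The fingers move at their own pace and stop on an object; FORCE is the grip in N (left out, the last holds). Time passes only in rows, so rows that repeat a pose let the fingers close, or fill a call up. It gives the time, the measured TCP pose, the force, the opening and the grip force at its end, in the units of the state.
- sensors.observe(): the state, without advancing time (a new reading comes with each control period).
- optics.capture(name): name is "side" or "top" or "wrist"; returns a dict with "pixels" (480x640x3 uint8, red, green, blue), "z_map" (480x640 float32, mm along the optical axis (not along the pixel's ray), 0 where there is no reading), "camera_matrix" (3x3 intrinsics, pixels), "R" (3x3) and "t" (3): a world point X has camera coordinates R X + t. Camera axes: x right, y down, z forward; pixel columns grow to the right and rows downward; lengths in mm; the calibration is good to about 2 mm. The wrist camera is an equidistant fisheye: a pixel r from the principal point sees the ray r / f radians off the axis. A picture is of the moment at which its call begins.
- robot.job_done(): hands the job in; it is judged then, once.
The state is a dict: "time": time; "joint_positions": joint angles; "joint_vel": joint speeds; "effort": joint torques, N m; "tcp_pos": TCP position; "tcp_rot": TCP orientation; "ft_force": force on the tool from outside, world axes, zero at the start; "torque": the same for the moment, N m; "gripper_width": finger opening in mm; "finger_force": force on a finger pad.
Only numpy, scipy, OpenCV 4.12 (cv2) and the standard library are available. Lean on these libraries where they do the work, as an engineer would, in place of code of your own. Each camera call takes 0.05 s, during which the arm holds its last target. There are 200 camera calls.

TASK

Lay out the dismantled valve on the three empty rubber pads, left and right being the robot's own (left is +y): stand the piston on the left pad, the housing between them on the middle pad and the hexagonal coupling on the right pad, each upright and centred on its pad. Once the housing stands on its pad, set the bonnet upright and centred on top of it. Leave the jar on its pad, and the screwdriver, where they are.

Things in the scene. Friction and masses are not known exactly. Their poses are not given: they have to be found in the camera images.
- piston_mid (a point): Standing upright; the point is on its axis, half-way up, z up. Piston: plain steel cylinder, 38 mm in diameter, 64 mm high, with three thin dark seal rings. About 0.25 kg.
- housing_mid (a point): Valve housing, aluminium, upright, 64 mm high, 0.4 kg: round foot 66 mm across, 8 mm thick; round barrel 50 mm across, open bore in its top (flat rim 9 mm wide). One side outlet, 25 mm across, points along this frame's -x to 41 mm from the axis, 34 mm above the underside: grip the barrel along y. The point is on the axis, half-way up, z up.
- coupling_mid (a point): Standing upright; the point is on its axis, half-way up, z up. Pipe coupling, steel: hexagonal prism 42 mm across flats, 40 mm high, with a round collar 32 mm in diameter and 6 mm high on top (46 mm in all). Two flats face along +x and -x of this frame, the others every 60 degrees. About 0.3 kg.
- bonnet_mid (a point): Standing upright; the point is on its axis, half-way up, z up. Bonnet, aluminium, 60 mm high: round flange 58 mm in diameter and 6 mm thick at the bottom with six bolt holes, a round boss 30 mm in diameter above it up to the top, with a slot in its end. Grip the boss. Its flat underside rests on the housing's flat rim; nothing locates it. About 0.2 kg.
- pad_a: Round flat black rubber pad with a thin grey circle, 96 mm across, 5 mm thick, fixed to the bench; origin at the centre of its underside, z up. Empty at the start. pad_a, pad_b and pad_c are alike; which of them lies left, middle or right changes from start to start. The four pads lie in a loose row across the bench, at least 120 mm apart along y.
- pad_b: Round flat black rubber pad with a thin grey circle, 96 mm across, 5 mm thick, fixed to the bench; origin at the centre of its underside, z up. Empty at the start. pad_a, pad_b and pad_c are alike; which of them lies left, middle or right changes from start to start. The four pads lie in a loose row across the bench, at least 120 mm apart along y.
- pad_c: Round flat black rubber pad with a thin grey circle, 96 mm across, 5 mm thick, fixed to the bench; origin at the centre of its underside, z up. Empty at the start. pad_a, pad_b and pad_c are alike; which of them lies left, middle or right changes from start to start. The four pads lie in a loose row across the bench, at least 120 mm apart along y.
- pad_d: Round flat black rubber pad with a thin grey circle, 96 mm across, 5 mm thick, fixed to the bench; origin at the centre of its underside, z up. The jar stands on it; it may lie anywhere in the row and is not to be used.
- jar_mid (a point): White jar with black lid, 56 mm in diameter, 62 mm high, standing loose on pad_d; the point is on its axis half-way up. Leave alone.
- driver: Screwdriver, 190 mm long, lying loose at the right side of the bench; origin under its middle. Leave alone.
Things that resemble listed ones, but are neither listed nor needed, are in the scene too. Leave any blue look-alike of the part that bears bonnet_mid alone. What is shaped like the pad_a but blue is not meant.

How it is judged (in metres and radians):
On the way, in this order (a step that is already met when the one before it is completed fails the run):
1. the housing stands on the middle one of the three empty pads (((y of pad_a in the frame of pad_b above 0.03 m and y of pad_b in the frame of pad_c above 0.03 m and horizontal distance between housing_mid and pad_b below 0.015 m and z of housing_mid in the frame of pad_b between 0.033 and 0.041 m and angle between housing_mid's own z axis and vertical below 0.12 rad) or (y of pad_a in the frame of pad_c above 0.03 m and y of pad_c in the frame of pad_b above 0.03 m and horizontal distance between housing_mid and pad_c below 0.015 m and z of housing_mid in the frame of pad_c between 0.033 and 0.041 m and angle between housing_mid's own z axis and vertical below 0.12 rad) or (y of pad_b in the frame of pad_a above 0.03 m and y of pad_a in the frame of pad_c above 0.03 m and horizontal distance between housing_mid and pad_a below 0.015 m and z of housing_mid in the frame of pad_a between 0.033 and 0.041 m and angle between housing_mid's own z axis and vertical below 0.12 rad) or (y of pad_b in the frame of pad_c above 0.03 m and y of pad_c in the frame of pad_a above 0.03 m and horizontal distance between housing_mid and pad_c below 0.015 m and z of housing_mid in the frame of pad_c between 0.033 and 0.041 m and angle between housing_mid's own z axis and vertical below 0.12 rad) or (y of pad_c in the frame of pad_a above 0.03 m and y of pad_a in the frame of pad_b above 0.03 m and horizontal distance between housing_mid and pad_a below 0.015 m and z of housing_mid in the frame of pad_a between 0.033 and 0.041 m and angle between housing_mid's own z axis and vertical below 0.12 rad) or (y of pad_c in the frame of pad_b above 0.03 m and y of pad_b in the frame of pad_a above 0.03 m and horizontal distance between housing_mid and pad_b below 0.015 m and z of housing_mid in the frame of pad_b between 0.033 and 0.041 m and angle between housing_mid's own z axis and vertical below 0.12 rad))), for 0.2 s.
2. then the bonnet stands on top of the housing (horizontal distance between bonnet_mid and housing_mid below 0.01 m and z of bonnet_mid in the frame of housing_mid between 0.058 and 0.066 m and angle between bonnet_mid's own z axis and vertical below 0.12 rad), for 0.2 s.
At the end, for the whole second after the job is handed in: Of the three pads without the jar, the piston stands on the left one, the housing on the middle one and the coupling on the right one, each upright (within 7 degrees) and within 15 mm of its pad's centre; the bonnet stands upright on the housing's rim, within 10 mm of its axis; all at rest (all of step 2 and ((y of pad_a in the frame of pad_b above 0.03 m and y of pad_b in the frame of pad_c above 0.03 m and horizontal distance between piston_mid and pad_a below 0.015 m and z of piston_mid in the frame of pad_a between 0.033 and 0.041 m and angle between each of piston_mid, housing_mid, coupling_mid's own z axis and vertical below 0.12 rad and horizontal distance between housing_mid and pad_b below 0.015 m and z of housing_mid in the frame of pad_b between 0.033 and 0.041 m and horizontal distance between coupling_mid and pad_c below 0.015 m and z of coupling_mid in the frame of pad_c between 0.024 and 0.032 m) or (y of pad_a in the frame of pad_c above 0.03 m and y of pad_c in the frame of pad_b above 0.03 m and horizontal distance between piston_mid and pad_a below 0.015 m and z of piston_mid in the frame of pad_a between 0.033 and 0.041 m and angle between each of piston_mid, housing_mid, coupling_mid's own z axis and vertical below 0.12 rad and horizontal distance between housing_mid and pad_c below 0.015 m and z of housing_mid in the frame of pad_c between 0.033 and 0.041 m and horizontal distance between coupling_mid and pad_b below 0.015 m and z of coupling_mid in the frame of pad_b between 0.024 and 0.032 m) or (y of pad_b in the frame of pad_a above 0.03 m and y of pad_a in the frame of pad_c above 0.03 m and horizontal distance between piston_mid and pad_b below 0.015 m and z of piston_mid in the frame of pad_b between 0.033 and 0.041 m and angle between each of piston_mid, housing_mid, coupling_mid's own z axis and vertical below 0.12 rad and horizontal distance between housing_mid and pad_a below 0.015 m and z of housing_mid in the frame of pad_a between 0.033 and 0.041 m and horizontal distance between coupling_mid and pad_c below 0.015 m and z of coupling_mid in the frame of pad_c between 0.024 and 0.032 m) or (y of pad_b in the frame of pad_c above 0.03 m and y of pad_c in the frame of pad_a above 0.03 m and horizontal distance between piston_mid and pad_b below 0.015 m and z of piston_mid in the frame of pad_b between 0.033 and 0.041 m and angle between each of piston_mid, housing_mid, coupling_mid's own z axis and vertical below 0.12 rad and horizontal distance between housing_mid and pad_c below 0.015 m and z of housing_mid in the frame of pad_c between 0.033 and 0.041 m and horizontal distance between coupling_mid and pad_a below 0.015 m and z of coupling_mid in the frame of pad_a between 0.024 and 0.032 m) or (y of pad_c in the frame of pad_a above 0.03 m and y of pad_a in the frame of pad_b above 0.03 m and horizontal distance between piston_mid and pad_c below 0.015 m and z of piston_mid in the frame of pad_c between 0.033 and 0.041 m and angle between each of piston_mid, housing_mid, coupling_mid's own z axis and vertical below 0.12 rad and horizontal distance between housing_mid and pad_a below 0.015 m and z of housing_mid in the frame of pad_a between 0.033 and 0.041 m and horizontal distance between coupling_mid and pad_b below 0.015 m and z of coupling_mid in the frame of pad_b between 0.024 and 0.032 m) or (y of pad_c in the frame of pad_b above 0.03 m and y of pad_b in the frame of pad_a above 0.03 m and horizontal distance between piston_mid and pad_c below 0.015 m and z of piston_mid in the frame of pad_c between 0.033 and 0.041 m and angle between each of piston_mid, housing_mid, coupling_mid's own z axis and vertical below 0.12 rad and horizontal distance between housing_mid and pad_b below 0.015 m and z of housing_mid in the frame of pad_b between 0.033 and 0.041 m and horizontal distance between coupling_mid and pad_a below 0.015 m and z of coupling_mid in the frame of pad_a between 0.024 and 0.032 m)) and linear speed of each of piston, housing, coupling, bonnet below 0.02 m/s); the robot touches nothing.
It fails at once if the jar is moved by more than 25 mm (distance of jar_mid from where it was at the start of the episode above 0.025 m).
It fails at once if the screwdriver is moved by more than 30 mm (distance of driver from where it was at the start of the episode above 0.03 m).
It also fails if it takes over 112 s, if anything falls off the work surface, if the arm or the gripper's body presses on something with over 40 N, if the wrist force passes 120 N, or if a joint passes its speed limit or range.

## Working session

There is one attempt and no reset: what is moved stays moved. The work goes in short steps, Python scripts to look and compute and a shell command to move; the robot and the scene stay as the last step left them, time stands still between calls to the robot, and variables do not carry over. Pictures are saved under pics/ and viewed, at most 14 in all, crops included, and the job is handed in when it is done.

```bash
mkdir -p pics; ls; cat > h.py <<'E'
import numpy as np, cv2
from station import sensors, optics, robot
def cap(n):
    c=optics.capture(n); np.savez(f'pics/{n}.npz',**c)
    return c
def world(c):
    K=np.array(c['camera_matrix']);R=np.array(c['R']);t=np.array(c['t']);z=c['z_map']
    v,u=np.mgrid[:480,:640]
    P=np.stack([(u-K[0,2])/K[0,0]*z,(v-K[1,2])/K[1,1]*z,z],-1)
    return (P-t)@R
E
python3 - <<'E'
from h import *
for n in ['top','side']:
    c=cap(n); cv2.imwrite(f'pics/{n}0.png',c['pixels'][:,:,::-1])
    print(n,np.round(c['camera_matrix'],1).tolist(),np.round(c['R'],2).tolist(),np.round(c['t']).tolist())
s=sensors.observe();print(s)
E
```

```text
pics
top [[538.8, 0.0, 318.9], [0.0, 538.8, 240.0], [0.0, 0.0, 1.0]] [[0.02, -1.0, 0.01], [-0.98, -0.02, -0.19], [0.19, -0.0, -0.98]] [-91.0, 490.0, 930.0]
side [[449.0, 0.0, 320.6], [0.0, 449.0, 240.6], [0.0, 0.0, 1.0]] [[-0.95, -0.32, 0.0], [-0.17, 0.5, -0.85], [0.27, -0.81, -0.53]] [444.0, 167.0, 733.0]
{'time': 0.1, 'joint_positions': array([-1.36610545e+00,  1.58980350e-01,  1.59813777e+00,  2.01978741e-05,
        1.38619768e+00, -2.10082984e-01]), 'joint_vel': array([ 0.00122095, -0.00091491, -0.0033336 ,  0.001056  , -0.00215969,
       -0.00156728]), 'effort': array([ 5.18711458e-04, -3.96988320e+01, -3.32339001e+01, -1.25707961e-04,
        4.20203054e-03, -1.21282517e-05]), 'tcp_pos': array([ 231.59593091, -525.69454032,  230.40278632]), 'tcp_rot': array([-8.61546537e-04,  9.78572315e-01,  2.05901631e-01,  1.22485714e-05]), 'ft_force': array([-0.515573  , -1.42109993,  1.04399097]), 'torque': array([ 0.00883766,  0.01055413, -0.01695548]), 'finger_force': 0.0, 'gripper_width': 85.54479342594139}
```

View pics/top0.png

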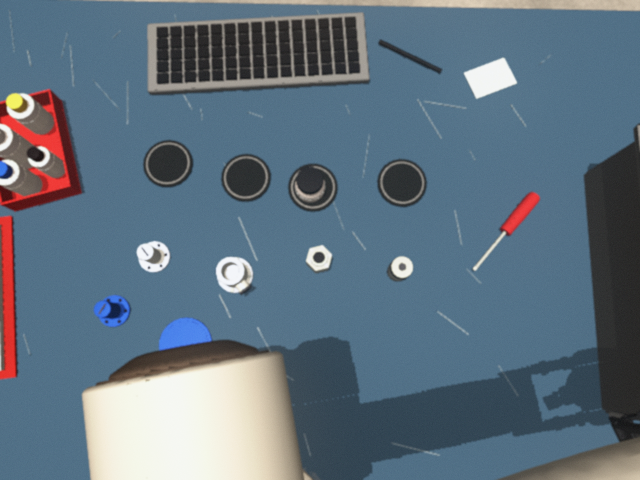

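View pics/side0.png

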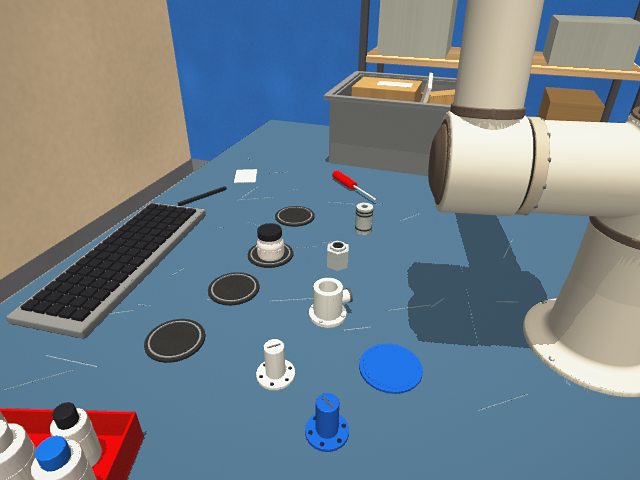

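The top view shows the empty pads at (167,163) left, (246,177) middle and (402,183) right, with the jar's pad at (313,187). The piston is at (401,268), the housing at (234,275), the coupling at (319,258), the white bonnet at (153,257) and the blue decoy at (113,311). The side view shows the housing outlet at (347,297), pointing roughly toward the robot.

```bash
cat > m.py <<'E'
from h import *
from scipy.optimize import least_squares
def circ(p,r=None):
    m=p.mean(0)
    f=(lambda q:np.hypot(*(p-q[:2]).T)-(r or q[2]))
    s=least_squares(f,[*m,30] if r is None else m,loss='soft_l1',f_scale=1.).x
    return np.round(s,1)
C={n:dict(np.load(f'pics/{n}.npz')) for n in ['top','side']}
W={n:world(c) for n,c in C.items()}
def reg(n,u,v,h):
    m=np.zeros((480,640),bool);m[v-h:v+h,u-h:u+h]=1
    return m&(C[n]['z_map']>0)
E
python3 - <<'E'
from m import *
P={'padL':(167,163),'padM':(246,177),'padR':(402,183)}
for k,(u,v) in P.items():
    m=reg('top',u,v,34); px=C['top']['pixels'].astype(int)
    dark=(px.max(2)<60)&m
    n,l,st,ce=cv2.connectedComponentsWithStats(dark.astype('uint8'))
    full=m&(px[...,2]-px[...,0]<25)
    p=W['top'][full]; 
    e=cv2.minEnclosingCircle(np.float32(p[:,:2]))
    print(k,'centroid',p.mean(0).round(1),'encl',np.round(e[0],1),round(e[1],1))
for k,(u,v),h,(us,vs) in [('bonnet',(153,255),22,(275,363)),('housing',(234,273),24,(330,302)),('coup',(319,258),18,(338,255)),('piston',(401,268),18,(364,218))]:
  for n,(a,b) in [('top',(u,v)),('side',(us,vs))]:
    p=W[n][reg(n,a,b,h)]; p=p[p[:,2]>9] if k!='bonnet' else p[p[:,2]>3]
    zt=np.percentile(p[:,2],97); q=p[p[:,2]>zt-4]
    lo=p[p[:,2]<zt-6]
    e=cv2.minEnclosingCircle(np.float32(q[:,:2]))
    print(k,n,'ztop',zt.round(1),'n',len(q),'topmean',q.mean(0).round(1),'encl',np.round(e[0],1),round(e[1],1),'ext',q.min(0).round(),q.max(0).round())
E
```

```text
padL centroid [645.  214.1   6.1] encl [646.  215.1] 48.1
padM centroid [619.8  62.    6.2] encl [620.7  62.5] 47.6
padR centroid [ 615.4 -239.4    6.4] encl [ 615.9 -239.5] 48.2
bonnet top ztop 62.7 n 182 topmean [463.2 228.   61.1] encl [462.9 227.5] 14.8 ext [449. 214.  59.] [478. 242.  65.]
bonnet side ztop 60.9 n 244 topmean [461.6 231.7  59.9] encl [462.4 230. ] 15.0 ext [448. 216.  57.] [477. 245.  62.]
housing top ztop 66.7 n 324 topmean [431.8  74.7  64.9] encl [431.5  75.1] 24.9 ext [407.  51.  63.] [456.  99.  69.]
housing side ztop 64.9 n 306 topmean [429.7  78.6  63.6] encl [429.9  76.5] 25.4 ext [406.  52.  61.] [455. 101.  66.]
coup top ztop 50.0 n 180 topmean [460.9 -80.6  47.9] encl [460.8 -80.7] 15.8 ext [445. -95.  46.] [476. -66.  52.]
coup side ztop 47.6 n 120 topmean [460.  -78.1  46.3] encl [460.  -80.7] 17.2 ext [445. -98.  44.] [475. -64.  49.]
piston top ztop 68.1 n 249 topmean [ 443.4 -227.2   65.9] encl [ 443.7 -227.3] 18.6 ext [ 426. -245.   64.] [ 462. -209.   70.]
piston side ztop 65.0 n 124 topmean [ 442.5 -223.8   64. ] encl [ 442.5 -227.1] 20.5 ext [ 424. -247.   61.] [ 461. -207.   66.]
```

```bash
cat >> h.py <<'E'
def go(x,y,z,psi=None,half=False):
    """shift in tool axes + turn to reach world pose; psi = yaw of tool x, modulo pi"""
    s=sensors.observe();p=s['tcp_pos'];w,a,b,c=s['tcp_rot']
    yaw=2*np.arctan2(b,a)
    d=np.array([x,y,z])-p
    cs,sn=np.cos(yaw),np.sin(yaw)
    r=[cs*d[0]+sn*d[1], sn*d[0]-cs*d[1], -d[2]]
    tr=0 if psi is None else -((psi-yaw+np.pi/2)%np.pi-np.pi/2)
    print('at',p.round(1),'yaw',round((yaw+np.pi)%(2*np.pi)-np.pi,3),'-> shift',np.round(r,1),'turn',round(tr,3),'j',s['joint_positions'].round(2),'w',round(s['gripper_width'],1))
E
python3 - <<'E'
from m import *
h=np.array([431,75.8])
for n,(a,b) in [('top',(240,270)),('side',(335,302))]:
    p=W[n][reg(n,a,b,32)]; d=p[:,:2]-h; r=np.hypot(*d.T)
    q=d[(p[:,2]>20)&(p[:,2]<50)&(r>28)&(r<50)]
    print(n,len(q),q.mean(0).round(1),np.hypot(*q.T).max().round(1),np.degrees(np.arctan2(q.mean(0)[1],q.mean(0)[0])).round(1))
c=np.array([460.5,-80.7])
Q=[]
for n,(a,b) in [('top',(319,258)),('side',(338,255))]:
    p=W[n][reg(n,a,b,22)]; d=p[:,:2]-c; q=d[(p[:,2]>12)&(p[:,2]<41)&(np.hypot(*d.T)<30)];Q.append(q)
    ang=np.degrees(np.arctan2(q[:,1],q[:,0]))
    r=np.hypot(*q.T)
    best=[]
    for th in range(0,60,2):
        t=np.radians(th+60*np.arange(6)); sd=(q@np.array([np.cos(t),np.sin(t)])).max(1)
        best.append((np.mean(np.maximum(sd-21,0)),th))
    print(n,len(q),[ (th,round(float(e),2)) for e,th in sorted(best)[:5]])
    # top-face only (upper hex plane z~40)
s=sensors.observe()
go(431,75.8,180,0)
E
python3 - <<'E'
import cv2,numpy as np
i=cv2.imread('pics/top0.png');j=cv2.imread('pics/side0.png')
f=lambda a,u,v,h:cv2.resize(a[v-h:v+h,u-h:u+h],(390,390),interpolation=cv2.INTER_CUBIC)
cv2.imwrite('pics/crop.png',np.hstack([f(i,319,258,20),f(i,234,273,26)]))
E
```

```text
top 119 [-26.9 -23.3] 42.6 -139.1
side 110 [-31. -16.] 42.6 -152.7
top 168 [(16, 0.02), (14, 0.02), (18, 0.02), (12, 0.03), (20, 0.04)]
side 308 [(16, 0.41), (14, 0.42), (18, 0.43), (12, 0.43), (10, 0.47)]
at [ 231.6 -525.7  230.4] yaw 0.415 -> shift [ 424.9 -470.1   50.4] turn 0.415 j [-1.37  0.16  1.6   0.    1.39 -0.21] w 85.5
```

View pics/crop.png

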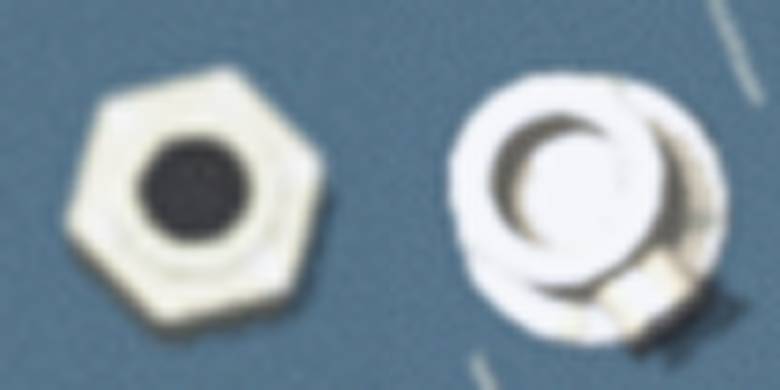

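The crop confirms the hexagon (centre about (195,195), vertex at (230,68)), so its flats are near 15°. The housing outlet at (650,295) runs to about −145°.

```bash
python3 -m pendant '[[[85,26,-29,3,-0.02],[85,53,-58,6,-0.04],[85,79,-88,9,-0.06],[85,106,-117,12,-0.08],[85,132,-146,15,-0.1],[85,159,-176,18,-0.12],[85,185,-205,21,-0.14],[85,212,-235,24,-0.16],[85,238,-264,27,-0.18],[85,265,-293,30,-0.18]]]' 60
python3 -c "
from h import *
go(431,75.8,150,.593)"
```

```text
time: 0.93
tcp_pos: [356.0, -149.4, 200.9]
tcp_rot: [0.0, 0.956, 0.293, 0.0]
ft_force: [1.2, -0.7, -0.4]
gripper_width: 85.1
finger_force: 0.0
at [ 356.  -149.4  200.9] yaw 0.595 -> shift [ 188.3 -144.5   50.9] turn 0.002 j [-0.71 -0.35  2.13  0.    1.36  0.26] w 85.1
```

```bash
python3 -m pendant '[[[85,24,-18,6,0],[85,48,-36,12,0],[85,72,-54,18,0],[85,96,-72,24,0],[85,120,-90,32,0],[85,144,-110,40,0],[85,167,-128,46,0],[85,188,-144.5,51,0],[85,188,-144.5,51,0],[85,188,-144.5,51,0]]]'
python3 -c "
from h import *
c=cap('wrist');cv2.imwrite('pics/w1.png',c['pixels'][:,:,::-1])
go(431,75.8,24,.593)"
```

```text
time: 1.77
tcp_pos: [430.3, 74.7, 149.6]
tcp_rot: [-0.0, 0.956, 0.294, -0.001]
ft_force: [0.2, -0.4, 0.1]
gripper_width: 84.8
finger_force: 0.0
at [430.5  73.8 149.9] yaw 0.596 -> shift [  1.5  -1.3 125.9] turn 0.003 j [-0.11 -0.13  2.06 -0.    1.22  0.87] w 84.8
```

View pics/w1.png

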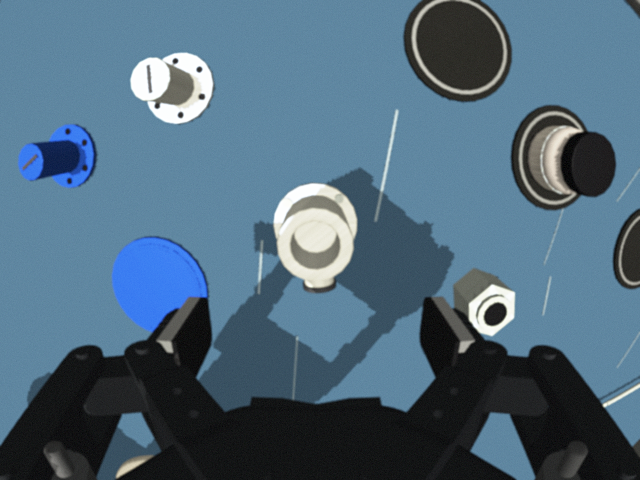

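The wrist view shows the housing at (315,240), centred between the fingers with its outlet at (319,286) pointing along tool −x. The grip direction is right, so I descend.

```bash
python3 -m pendant '[[[85,0.5,-0.5,30,0],[85,1,-1,60,0],[85,1,-1,90,0],[85,1,-1,115,0],[85,1,-1,126,0],[85,1,-1,126,0],[35,1,-1,126,0],[35,1,-1,126,0],[35,1,-1,126,0],[35,1,-1,126,0]]]' 60 &&
python3 -m pendant '[[[35,0,0,0,0],[35,0,0,0,0],[35,0,0,0,0],[35,0,0,-10,0],[35,0,0,-30,0],[35,0,0,-50,0],[35,0,0,-70,0],[35,0,0,-90,0],[35,0,0,-100,0],[35,0,0,-100,0]]]'
python3 -c "
from h import *
go(620.7,62.3,120,.593)"
```

```text
time: 2.65
tcp_pos: [432.4, 75.0, 26.2]
tcp_rot: [0.0, 0.956, 0.293, 0.001]
ft_force: [-2.9, -0.1, 8.9]
gripper_width: 49.1
finger_force: 61.7
time: 3.48
tcp_pos: [433.1, 74.9, 127.2]
tcp_rot: [0.001, 0.956, 0.293, 0.003]
ft_force: [0.4, 0.1, -3.7]
gripper_width: 49.3
finger_force: 63.6
at [433.1  74.9 127.2] yaw 0.595 -> shift [148.3 115.6   7.2] turn 0.002 j [-0.1  -0.1   2.07 -0.    1.16  0.87] w 49.3
```

```bash
python3 -m pendant '[[[35,20,15,0,0],[35,42,33,0,0],[35,66,52,0,0],[35,90,70,0,0],[35,114,88,0,0],[35,134,104,0,0],[35,148,115.5,10,0],[35,148,115.5,30,0],[35,148,115.5,50,0],[35,148,115.5,50,0]]]'
python3 - <<'E'
from h import *
for n in ['top','side']: cap(n)
from m import *
for n in W:
    K,R,t=[np.array(C[n][k]) for k in ('camera_matrix','R','t')]
    x=R@np.array([621,62.,120])+t; u,v=(K@x)[:2]/x[2]; u,v=int(u),int(v)
    p=W[n][reg(n,u,v,60)]; d=p-[621,62,0]; r=np.hypot(*d[:,:2].T)
    for lo,hi in [(40,52),(52,75),(75,85),(85,125)]:
        q=p[(r<45)&(p[:,2]>lo)&(p[:,2]<hi)]
        if len(q)>20: print(n,lo,len(q),q.min(0).round(),q.max(0).round())
go(620.7,62.3,31,.593)
i=[cv2.resize(C[n]['pixels'][v-60:v+60,u-70:u+70,::-1],(390,334)) for n,(u,v) in [('top',(246,165)),('side',(233,270))]]
cv2.imwrite('pics/c2.png',np.hstack(i))
E
```

```text
time: 4.32
tcp_pos: [613.7, 62.7, 67.5]
tcp_rot: [-0.002, 0.956, 0.293, -0.006]
ft_force: [-2.7, 0.8, -6.0]
gripper_width: 49.1
finger_force: 63.8
top 40 100 [581.  29.  40.] [631.  73.  52.]
top 52 147 [582.  31.  52.] [630.  71.  75.]
top 75 81 [581.  27.  76.] [631.  64.  85.]
top 85 343 [581.  19.  85.] [649.  63. 125.]
side 40 221 [581.  33.  44.] [647.  96.  52.]
side 52 344 [580.  36.  52.] [640.  95.  75.]
side 75 150 [579.  45.  75.] [634.  97.  85.]
side 85 456 [580.  35.  85.] [639.  99. 124.]
at [616.5  62.6  72.1] yaw 0.595 -> shift [ 3.3  2.6 41.1] turn 0.002 j [-0.09  0.44  1.59 -0.    1.12  0.88] w 49.2
```

View pics/c2.png

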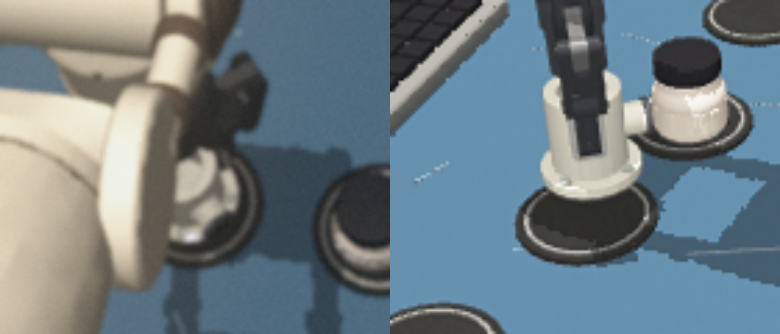

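The housing hangs upright over the middle pad in both crops, with the outlet facing the jar. I lower most of the way and let the arm settle.

```bash
python3 -m pendant '[[[35,1,0.5,5,0],[35,1,0.5,10,0],[35,1,0.5,17,0],[35,1,0.5,24,0],[35,1,0.5,30,0],[35,1,0.5,34,0],[35,1,0.5,36,0],[35,1,0.5,36,0],[35,1,0.5,36,0],[35,1,0.5,36,0]]]'
python3 - <<'E'
from h import *
cap('side');cap('top')
from m import *
p=W['side'][reg('side',233,270,70)]; d=p-[621,62,0]; r=np.hypot(*d[:,:2].T)
for lo,hi in [(12,26),(26,40),(40,55),(55,66),(66,80)]:
    q=p[(r<45)&(p[:,2]>lo)&(p[:,2]<hi)]
    if len(q)>20: print(lo,len(q),q.min(0).round(),q.max(0).round())
# flange rows
q=p[(r<36)&(p[:,2]>9)&(p[:,2]<80)&(r>29)]
print(circ(q[q[:,2]<24][:,:2],33), q[:,2].min())
go(620.7,62.3,31,.593)
E
```

```text
time: 5.25
tcp_pos: [620.0, 62.5, 38.7]
tcp_rot: [0.0, 0.956, 0.293, 0.0]
ft_force: [0.6, -0.7, -4.1]
gripper_width: 49.3
finger_force: 63.9
12 347 [586.  34.  12.] [652.  95.  26.]
26 152 [594.  50.  26.] [640.  88.  40.]
40 224 [580.  43.  40.] [639.  98.  55.]
55 180 [582.  34.  55.] [639.  98.  66.]
66 217 [593.  40.  66.] [644.  99.  79.]
[620.4  61.1] 12.345549896722835
at [620.   62.5  38.8] yaw 0.595 -> shift [0.5 0.6 7.8] turn 0.002 j [-0.09  0.49  1.59 -0.    1.06  0.88] w 48.9
```

```bash
python3 -m pendant '[[[35,0.5,0,3,0],[35,0.5,0,6,0],[35,0.5,0,7.5,0],[35,0.5,0,7.5,0],[35,0.5,0,7.5,0],[35,0.5,0,7.5,0],[85,0.5,0,7.5,0],[85,0.5,0,7.5,0],[85,0.5,0,7.5,0],[85,0.5,0,7.5,0]]]' && python3 -m pendant '[[[85,0,0,0,0],[85,0,0,0,0],[85,0,0,-10,0],[85,0,0,-40,0],[85,0,0,-75,0],[85,0,0,-110,0],[85,0,0,-120,0],[85,0,0,-120,0],[85,0,0,-120,0],[85,0,0,-120,0]]]'
python3 - <<'E'
from h import *
cap('side');cap('top')
from m import *
for n,(u,v) in [('side',(233,270)),('top',(246,170))]:
    p=W[n][reg(n,u,v,55)]; r=np.hypot(*(p-[621,62,0])[:,:2].T); q=p[(r<40)&(p[:,2]>63)&(p[:,2]<76)]
    print(n,len(q))
    if len(q)>20: e=cv2.minEnclosingCircle(np.float32(q[:,:2]));print(q.mean(0).round(1),np.round(e[0],1),round(e[1],1),q.min(0).round(),q.max(0).round())
go(463,228.8,160,0)
E
```

```text
time: 6.18
tcp_pos: [620.4, 62.8, 31.0]
tcp_rot: [0.0, 0.956, 0.293, 0.0]
ft_force: [0.9, -0.6, 0.6]
gripper_width: 84.9
finger_force: 0.0
time: 7.02
tcp_pos: [618.6, 62.9, 148.8]
tcp_rot: [-0.001, 0.956, 0.293, -0.002]
ft_force: [-0.7, 0.4, 0.3]
gripper_width: 84.9
finger_force: 0.0
side 298
[617.9  65.5  67.9] [619.9  63.3] 25.8 [595.  39.  63.] [645.  89.  71.]
top 367
[619.   61.1  69.2] [620.  61.] 25.5 [594.  37.  63.] [645.  86.  74.]
at [618.4  62.9 148.2] yaw 0.595 -> shift [ -35.8 -224.5  -11.8] turn 0.595 j [-0.09  0.35  1.54 -0.    1.26  0.88] w 85.1
```

```bash
python3 -m pendant '[[[85,-5,-30,0,0.08],[85,-10,-60,0,0.17],[85,-15,-92,0,0.26],[85,-20,-124,0,0.35],[85,-25,-156,0,0.44],[85,-30,-186,0,0.52],[85,-34,-210,0,0.595],[85,-36,-224.5,0,0.595],[85,-36,-224.5,0,0.595],[85,-36,-224.5,0,0.595]]]'
python3 - <<'E'
from h import *
c=cap('wrist');cv2.imwrite('pics/w2.png',c['pixels'][:,:,::-1])
go(462.7,228.8,25,0)
E
```

```text
time: 7.95
tcp_pos: [463.4, 228.7, 149.6]
tcp_rot: [0.0, 1.0, 0.001, -0.001]
ft_force: [-0.0, 0.1, 0.3]
gripper_width: 85.1
finger_force: 0.0
at [464.2 228.2 149.9] yaw 0.0 -> shift [ -1.5  -0.6 124.9] turn 0.0 j [ 0.22  0.09  1.84 -0.    1.21  1.79] w 85.1
```

View pics/w2.png

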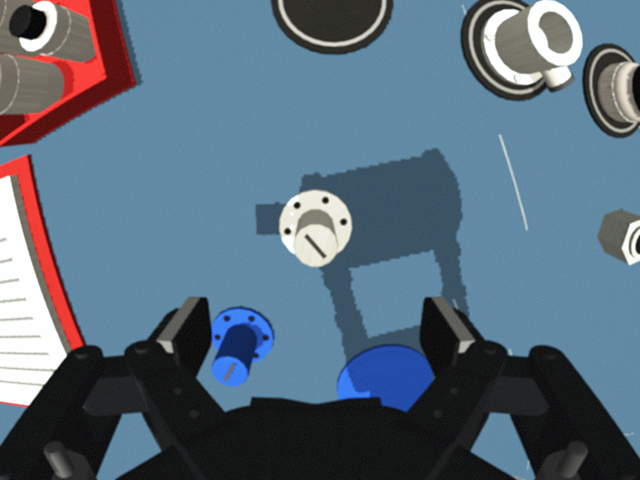

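The white bonnet is at (316,240), centred between the fingers. The blue decoy is at (240,345), so I check its clearance from the left finger before descending.

```bash
python3 - <<'E'
from h import *
cap('side')
from m import *
p=W['side'][reg('side',327,410,32)]; q=p[p[:,2]>55]; print(q.mean(0).round(1))
go(462.7,228.8,25,0)
E
```

```text
[359.9 297.8  59.6]
at [464.6 227.9 150.2] yaw -0.001 -> shift [ -1.9  -0.9 125.2] turn -0.001 j [ 0.22  0.09  1.84 -0.    1.21  1.79] w 85.2
```

```bash
python3 -m pendant '[[[85,-1.5,-0.7,30,0],[85,-1.5,-0.7,60,0],[85,-1.5,-0.7,90,0],[85,-1.5,-0.7,115,0],[85,-1.5,-0.7,123,0],[85,-1.5,-0.7,123,0],[15,-1.5,-0.7,123,0],[15,-1.5,-0.7,123,0],[15,-1.5,-0.7,123,0],[15,-1.5,-0.7,123,0]]]' 50 && python3 -m pendant '[[[15,0,0,0,0],[15,0,0,0,0],[15,0,0,0,0],[15,0,0,-10,0],[15,0,0,-35,0],[15,0,0,-65,0],[15,0,0,-95,0],[15,0,0,-120,0],[15,0,0,-130,0],[15,0,0,-130,0]]]'
python3 -c "
from h import *
go(620,62,150,0)"
```

```text
time: 8.88
tcp_pos: [464.2, 229.6, 29.4]
tcp_rot: [-0.0, 1.0, -0.0, 0.002]
ft_force: [-0.5, -0.2, 1.0]
gripper_width: 38.5
finger_force: 0.0
time: 9.72
tcp_pos: [464.7, 229.8, 161.0]
tcp_rot: [-0.001, 1.0, -0.0, 0.003]
ft_force: [0.7, 0.2, -1.6]
gripper_width: 29.0
finger_force: 49.5
at [464.7 229.8 161. ] yaw -0.0 -> shift [155.3 167.8  11. ] turn -0.0 j [0.23 0.07 1.83 0.   1.23 1.8 ] w 29.0
```

```bash
python3 -m pendant '[[[15,20,22,0,0],[15,42,46,0,0],[15,66,72,0,0],[15,90,98,0,0],[15,114,123,0,0],[15,136,147,0,0],[15,150,162,10,0],[15,156,168,25,0],[15,156,168,38,0],[15,156,168,46,0]]]' && python3 -m pendant '[[[15,0,0,0,0],[15,0,0,0,0],[15,0,0,0,0],[15,0,0,0,0],[15,0,0,0,0],[15,0,0,0,0],[15,0,0,0,0],[15,0,0,0,0],[15,0,0,0,0],[15,0,0,0,0]]]'
python3 - <<'E'
from h import *
cap('side');cap('top')
from m import *
for n,(u,v) in [('side',(233,250)),('top',(246,160))]:
    p=W[n][reg(n,u,v,70)]; d=p-[620,62,0];r=np.hypot(*d[:,:2].T)
    for lo in range(55,135,5):
        q=p[(r<33)&(p[:,2]>lo)&(p[:,2]<=lo+5)]
        if len(q)>10: print(n,lo,len(q),q.min(0).round(),q.max(0).round())
i=[cv2.resize(C[n]['pixels'][v-60:v+60,u-70:u+70,::-1],(390,334)) for n,(u,v) in [('top',(246,165)),('side',(233,250))]]
cv2.imwrite('pics/c3.png',np.hstack(i))
go(620,62,98,0)
E
```

```text
time: 10.55
tcp_pos: [616.2, 61.4, 107.4]
tcp_rot: [-0.0, 1.0, -0.0, -0.003]
ft_force: [-0.2, 0.2, -1.9]
gripper_width: 28.6
finger_force: 49.7
time: 11.38
tcp_pos: [618.9, 61.2, 111.8]
tcp_rot: [-0.0, 1.0, -0.0, 0.0]
ft_force: [0.0, -1.1, -1.5]
gripper_width: 28.4
finger_force: 49.7
side 55 79 [594.  48.  55.] [639.  89.  60.]
side 60 63 [594.  48.  60.] [637.  89.  65.]
side 65 138 [595.  49.  65.] [640.  88.  70.]
side 80 26 [590.  55.  83.] [640.  90.  85.]
side 85 302 [588.  34.  85.] [646.  92.  90.]
side 90 58 [592.  37.  90.] [640.  88.  95.]
side 95 41 [603.  60.  95.] [629.  78. 100.]
side 100 36 [602.  59. 100.] [629.  77. 105.]
side 105 36 [602.  58. 105.] [624.  78. 110.]
side 110 38 [603.  53. 111.] [628.  84. 115.]
side 115 42 [603.  42. 115.] [625.  87. 120.]
side 120 55 [603.  41. 120.] [626.  90. 125.]
side 125 62 [603.  33. 125.] [625.  91. 130.]
side 130 61 [603.  41. 130.] [627.  91. 135.]
top 55 25 [595.  38.  55.] [614.  70.  60.]
top 85 170 [589.  33.  85.] [634.  72.  90.]
top 90 92 [590.  33.  90.] [627.  72.  95.]
top 95 13 [603.  48.  96.] [611.  68.  99.]
top 100 13 [603.  47. 100.] [613.  66. 104.]
top 115 19 [603.  38. 115.] [615.  66. 120.]
top 120 20 [603.  34. 121.] [613.  65. 124.]
top 125 20 [603.  34. 125.] [614.  64. 130.]
top 130 26 [603.  33. 130.] [620.  63. 135.]
at [618.8  61.2 111.8] yaw -0.0 -> shift [ 1.2 -0.8 13.8] turn -0.0 j [-0.1   0.39  1.56  0.    1.19  1.48] w 28.4
```

View pics/c3.png

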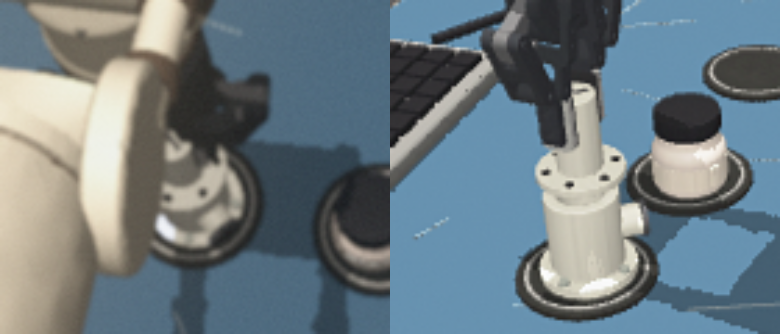

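The bonnet hangs upright just above the housing. Its flange centre is about 2.5 mm short in x and its underside about 14 mm above the rim, so I correct and lower.

```bash
python3 -m pendant '[[[15,1,-0.5,3,0],[15,2,-0.5,6,0],[15,2.5,-0.5,9,0],[15,2.5,-0.5,11,0],[15,2.5,-0.5,12.5,0],[15,2.5,-0.5,13.5,0],[15,2.5,-0.5,13.5,0],[15,2.5,-0.5,13.5,0],[15,2.5,-0.5,13.5,0],[15,2.5,-0.5,13.5,0]]]'
python3 - <<'E'
from h import *
cap('side')
from m import *
p=W['side'][reg('side',233,250,70)]; d=p-[620,62,0];r=np.hypot(*d[:,:2].T)
for lo,hi in [(55,66),(66,72),(72,80)]:
    q=p[(r<33)&(p[:,2]>lo)&(p[:,2]<=hi)]
    print(lo,len(q),q.min(0).round(1),q.max(0).round(1))
go(620,62,98,0)
E
```

```text
time: 12.32
tcp_pos: [621.4, 61.7, 98.3]
tcp_rot: [0.0, 1.0, -0.0, 0.0]
ft_force: [-0.1, -0.7, -1.2]
gripper_width: 28.6
finger_force: 49.8
55 143 [594.   52.9  55. ] [638.9  88.9  66. ]
66 38 [591.6  55.1  66.2] [640.5  90.7  71.9]
72 334 [590.8  34.5  72.1] [649.2  91.2  79.9]
at [621.4  61.7  98.4] yaw -0.0 -> shift [-1.4 -0.3  0.4] turn -0.0 j [-0.09  0.41  1.56  0.    1.17  1.48] w 28.9
```

```bash
python3 -m pendant '[[[15,0,0,0.5,0],[15,0,0,1,0],[15,0,0,1.3,0],[15,0,0,1.3,0],[15,0,0,1.3,0],[40,0,0,1.3,0],[60,0,0,1.3,0],[85,0,0,1.3,0],[85,0,0,1.3,0],[85,0,0,1.3,0]]]' && python3 -m pendant '[[[85,0,0,0,0],[85,0,0,-5,0],[85,0,0,-20,0],[85,0,0,-45,0],[85,0,0,-70,0],[85,0,0,-80,0],[85,0,0,-80,0],[85,0,0,-80,0],[85,0,0,-80,0],[85,0,0,-80,0]]]'
python3 - <<'E'
from h import *
cap('side')
from m import *
p=W['side'][reg('side',233,240,75)]; d=p-[620,62,0];r=np.hypot(*d[:,:2].T)
for lo,hi in [(40,66),(69.5,80),(90,120),(124,140)]:
    q=p[(r<33)&(p[:,2]>lo)&(p[:,2]<=hi)]
    if len(q): print(lo,len(q),q.min(0).round(1),q.max(0).round(1),q.mean(0).round(1))
cv2.imwrite('pics/c4.png',cv2.resize(C['side']['pixels'][160:330,140:340,::-1],(500,425)))
go(443.2,-227.2,150,0)
E
```

```text
time: 13.2
tcp_pos: [621.3, 61.8, 96.8]
tcp_rot: [0.0, 1.0, -0.0, -0.0]
ft_force: [0.3, 0.5, 0.9]
gripper_width: 84.3
finger_force: 0.0
time: 14.03
tcp_pos: [620.1, 61.8, 174.7]
tcp_rot: [-0.0, 1.0, -0.0, -0.002]
ft_force: [-0.2, -0.1, -0.6]
gripper_width: 84.9
finger_force: 0.0
40 366 [589.   40.4  40.1] [639.6  89.5  66. ] [607.7  75.6  52.3]
69.5 353 [591.5  35.2  69.9] [647.9  92.1  80. ] [614.8  71.   74.9]
90 244 [605.3  54.3  90.5] [633.5  78.9 120. ] [614.7  71.5 105. ]
124 150 [606.   48.7 124.1] [633.3  77.9 131.8] [618.8  65.  128.5]
at [620.2  61.9 174.9] yaw -0.0 -> shift [-177.   289.1   24.9] turn -0.0 j [-0.09  0.33  1.51  0.    1.31  1.48] w 84.8
```

View pics/c4.png

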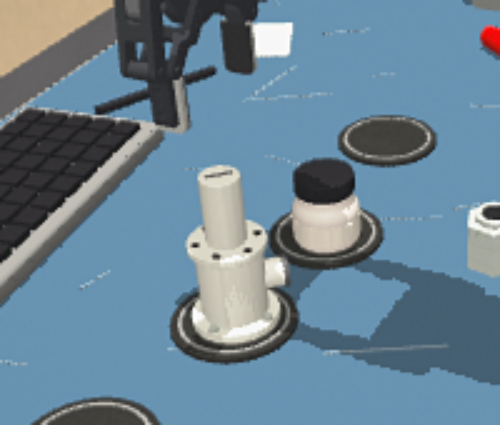

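The bonnet stands on the housing at crop (220,205), upright and centred. Next is the coupling.

```bash
python3 -m pendant '[[[85,-20,18,0,0.03],[85,-42,37,0,0.07],[85,-66,58,0,0.11],[85,-90,80,0,0.15],[85,-114,102,8,0.19],[85,-138,122,18,0.23],[85,-160,142.5,25,0.26],[85,-160,142.5,40,0.26],[85,-160,142.5,60,0.26],[85,-160,142.5,60,0.26]]]'
python3 - <<'E'
from h import *
c=cap('wrist');cv2.imwrite('pics/w3.png',c['pixels'][:,:,::-1])
go(460.4,-80.7,15,-.26)
E
```

```text
time: 14.92
tcp_pos: [457.9, -79.7, 112.8]
tcp_rot: [-0.001, 0.991, -0.13, -0.004]
ft_force: [-0.3, 0.4, -0.5]
gripper_width: 85.1
finger_force: 0.0
at [459.1 -79.9 114.6] yaw -0.261 -> shift [ 1.5  0.4 99.6] turn -0.001 j [-0.43  0.01  2.    0.    1.14  1.4 ] w 85.1
```

View pics/w3.png

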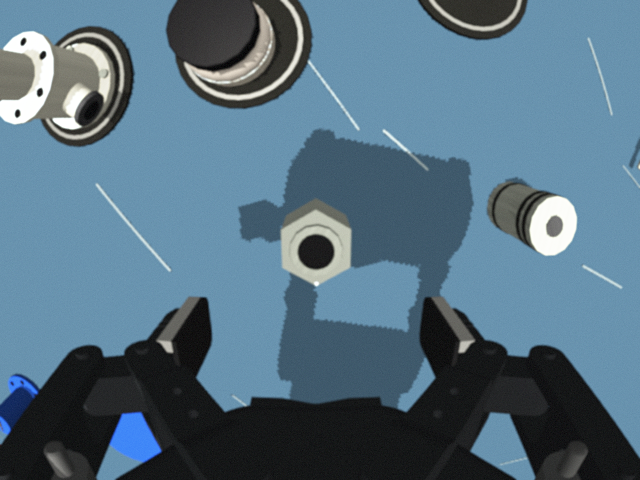

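The coupling is at (316,245), its flats parallel to the finger pads, so I descend and grip.

```bash
python3 -m pendant '[[[85,0.7,0.7,30,0],[85,0.7,0.7,60,0],[85,0.7,0.7,88,0],[85,0.7,0.7,102,0],[85,0.7,0.7,106,0],[85,0.7,0.7,106,0],[25,0.7,0.7,106,0],[25,0.7,0.7,106,0],[25,0.7,0.7,106,0],[25,0.7,0.7,106,0]]]' 60 && python3 -m pendant '[[[25,0,0,0,0],[25,0,0,0,0],[25,0,0,0,0],[25,0,0,-10,0],[25,0,0,-35,0],[25,0,0,-60,0],[25,0,0,-85,0],[25,0,0,-100,0],[25,0,0,-100,0],[25,0,0,-100,0]]]'
python3 -c "
from h import *
go(616.5,-239.5,80,-.26)"
```

```text
time: 15.8
tcp_pos: [463.2, -82.0, 12.6]
tcp_rot: [0.0, 0.992, -0.13, 0.001]
ft_force: [6.3, -1.6, -4.0]
gripper_width: 40.8
finger_force: 60.9
time: 16.63
tcp_pos: [462.0, -81.7, 111.5]
tcp_rot: [0.0, 0.992, -0.13, 0.001]
ft_force: [-0.2, 0.3, -3.9]
gripper_width: 41.1
finger_force: 61.9
at [462.  -81.7 111.5] yaw -0.26 -> shift [189.9 112.8  31.5] turn -0.0 j [-0.43  0.01  2.   -0.    1.12  1.4 ] w 41.1
```

```bash
python3 -m pendant '[[[25,22,13,0,0],[25,48,28,0,0],[25,76,45,0,0],[25,104,62,0,0],[25,132,78,0,0],[25,158,94,0,0],[25,178,106,10,0],[25,190,113,25,0],[25,190,113,45,0],[25,190,113,60,0]]]' && python3 -m pendant '[[[25,0,0,8,0],[25,0,0,16,0],[25,0,0,20,0],[25,0,0,20,0],[25,0,0,20,0],[25,0,0,20,0],[25,0,0,20,0],[25,0,0,20,0],[25,0,0,20,0],[25,0,0,20,0]]]'
python3 - <<'E'
from h import *
cap('side');cap('top')
from m import *
for n in W:
    K,R,t=[np.array(C[n][k]) for k in ('camera_matrix','R','t')]
    x=R@np.array([616,-239,35])+t; u,v=((K@x)[:2]/x[2]).astype(int)
    p=W[n][reg(n,u,v,50)]; d=p-[616,-239,0];r=np.hypot(*d[:,:2].T)
    for lo in range(9,80,8):
        q=p[(r<32)&(p[:,2]>lo)&(p[:,2]<=lo+8)]
        if len(q)>10: print(n,lo,len(q),q.min(0).round(),q.max(0).round())
go(616.5,-239.5,18,-.26)
E
```

```text
time: 17.47
tcp_pos: [614.6, -239.2, 46.6]
tcp_rot: [-0.001, 0.991, -0.13, -0.003]
ft_force: [-0.9, -0.6, -4.0]
gripper_width: 41.2
finger_force: 61.8
time: 18.3
tcp_pos: [616.5, -239.7, 31.3]
tcp_rot: [0.0, 0.992, -0.13, 0.0]
ft_force: [0.3, -0.7, -3.9]
gripper_width: 41.0
finger_force: 61.7
side 17 40 [ 591. -246.   19.] [ 631. -213.   25.]
side 25 52 [ 591. -247.   25.] [ 632. -213.   33.]
side 33 51 [ 591. -249.   33.] [ 631. -209.   41.]
side 41 54 [ 591. -249.   41.] [ 628. -208.   49.]
side 49 50 [ 591. -250.   49.] [ 622. -207.   57.]
side 57 100 [ 590. -263.   57.] [ 627. -208.   65.]
side 65 77 [ 598. -265.   65.] [ 620. -207.   73.]
side 73 33 [ 596. -265.   73.] [ 620. -209.   81.]
at [ 616.4 -239.7   31.1] yaw -0.26 -> shift [ 0.1 -0.2 13.1] turn -0.0 j [-0.55  0.58  1.47 -0.    1.09  1.28] w 41.0
```

```bash
python3 -m pendant '[[[25,0,0,5,0],[25,0,0,10,0],[25,0,0,13,0],[25,0,0,14.2,0],[25,0,0,14.2,0],[25,0,0,14.2,0],[60,0,0,14.2,0],[85,0,0,14.2,0],[85,0,0,14.2,0],[85,0,0,14.2,0]]]' && python3 -m pendant '[[[85,0,0,0,0],[85,0,0,-5,0],[85,0,0,-20,0],[85,0,0,-50,0],[85,0,0,-80,0],[85,0,0,-110,0],[85,0,0,-130,0],[85,0,0,-130,0],[85,0,0,-130,0],[85,0,0,-130,0]]]'
python3 - <<'E'
from h import *
cap('side');cap('top')
from m import *
for n,z in [('side',50),('top',50)]:
    K,R,t=[np.array(C[n][k]) for k in ('camera_matrix','R','t')]
    x=R@np.array([616,-239,40])+t; u,v=((K@x)[:2]/x[2]).astype(int)
    p=W[n][reg(n,u,v,40)]; r=np.hypot(*(p-[616,-239,0])[:,:2].T); q=p[(r<35)&(p[:,2]>47)&(p[:,2]<58)]
    if len(q)>20: e=cv2.minEnclosingCircle(np.float32(q[:,:2]));print(n,len(q),np.round(e[0],1),round(e[1],1),q.max(0).round(1))
go(443.2,-227.2,120,-.26)
E
```

```text
time: 19.23
tcp_pos: [616.5, -239.8, 16.8]
tcp_rot: [0.0, 0.992, -0.13, 0.0]
ft_force: [-0.3, 0.3, 1.0]
gripper_width: 85.0
finger_force: 0.0
time: 20.07
tcp_pos: [616.0, -239.4, 146.7]
tcp_rot: [-0.0, 0.992, -0.13, -0.0]
ft_force: [0.4, 0.1, -0.9]
gripper_width: 84.9
finger_force: 0.0
side 85 [ 612.4 -237.6] 18.5 [ 628.3 -220.    54. ]
at [ 615.4 -239.   145.2] yaw -0.26 -> shift [-169.5   32.9   25.2] turn -0.0 j [-0.55  0.45  1.42  0.    1.28  1.28] w 84.7
```

```bash
python3 -m pendant '[[[85,-22,4,0,0],[85,-48,9,0,0],[85,-76,15,0,0],[85,-106,21,0,0],[85,-136,26,5,0],[85,-160,31,12,0],[85,-170,33,25,0],[85,-170,33,25,0],[85,-170,33,25,0],[85,-170,33,25,0]]]'
python3 -c "
from h import *
go(443.2,-227.2,24,-.26)"
```

```text
time: 21.0
tcp_pos: [444.3, -228.0, 122.0]
tcp_rot: [-0.0, 0.992, -0.13, 0.0]
ft_force: [0.6, -0.3, 0.1]
gripper_width: 84.8
finger_force: 0.0
at [ 444.3 -228.   122. ] yaw -0.26 -> shift [-1.3 -0.5 98. ] turn -0.0 j [-0.72  0.08  1.91  0.    1.15  1.11] w 84.8
```

```bash
python3 -m pendant '[[[85,-1.3,-0.5,30,0],[85,-1.3,-0.5,60,0],[85,-1.3,-0.5,85,0],[85,-1.3,-0.5,98,0],[85,-1.3,-0.5,98,0],[85,-1.3,-0.5,98,0],[20,-1.3,-0.5,98,0],[20,-1.3,-0.5,98,0],[20,-1.3,-0.5,98,0],[20,-1.3,-0.5,98,0]]]' 60 && python3 -m pendant '[[[20,0,0,0,0],[20,0,0,0,0],[20,0,0,0,0],[20,0,0,-10,0],[20,0,0,-35,0],[20,0,0,-65,0],[20,0,0,-95,0],[20,0,0,-120,0],[20,0,0,-120,0],[20,0,0,-120,0]]]'
python3 -c "
from h import *
go(450,160,145,-.26);go(645.6,214.7,145,-.26)"
```

```text
time: 21.83
tcp_pos: [443.2, -227.5, 24.8]
tcp_rot: [0.001, 0.992, -0.13, 0.001]
ft_force: [-0.2, -0.1, -0.3]
gripper_width: 38.4
finger_force: 0.0
time: 22.67
tcp_pos: [442.9, -227.4, 144.9]
tcp_rot: [0.001, 0.992, -0.13, 0.001]
ft_force: [-0.3, 0.8, -3.0]
gripper_width: 36.9
finger_force: 60.5
at [ 442.9 -227.4  144.9] yaw -0.26 -> shift [-9.280e+01 -3.762e+02 -1.000e-01] turn -0.0 j [-0.72  0.04  1.9  -0.    1.2   1.11] w 36.9
at [ 442.9 -227.4  144.9] yaw -0.26 -> shift [ 8.210e+01 -4.793e+02 -1.000e-01] turn -0.0 j [-0.72  0.04  1.9  -0.    1.2   1.11] w 36.9
```

```bash
python3 -m pendant '[[[20,-6,-25,0,0],[20,-14,-58,0,0],[20,-23,-94,0,0],[20,-32,-130,0,0],[20,-41,-166,0,0],[20,-50,-202,0,0],[20,-59,-238,0,0],[20,-68,-274,0,0],[20,-77,-310,0,0],[20,-84,-340,0,0]]]' && python3 -m pendant '[[[20,-5,-20,0,0],[20,-5,-36,0,0],[20,10,-52,0,0],[20,35,-72,0,0],[20,64,-90,0,0],[20,94,-106,0,0],[20,124,-120,0,0],[20,148,-132,0,0],[20,164,-139,10,0],[20,166,-139,25,0]]]'
python3 -c "
from h import *
go(645.6,214.7,45,-.26)"
```

```text
time: 23.5
tcp_pos: [446.1, 125.6, 141.1]
tcp_rot: [0.0, 0.992, -0.129, -0.003]
ft_force: [1.3, 0.4, -3.4]
gripper_width: 37.1
finger_force: 61.1
time: 24.33
tcp_pos: [647.2, 214.9, 116.9]
tcp_rot: [-0.0, 0.992, -0.13, 0.001]
ft_force: [0.6, -0.9, -2.3]
gripper_width: 36.5
finger_force: 61.2
at [647.2 214.9 116.9] yaw -0.261 -> shift [-1.5  0.6 71.9] turn -0.001 j [0.14 0.53 1.37 0.   1.25 1.98] w 36.5
```

```bash
python3 -m pendant '[[[20,-1,0.5,15,0],[20,-1,0.5,32,0],[20,-1,0.5,50,0],[20,-1,0.5,65,0],[20,-1,0.5,73,0],[20,-1,0.5,76,0],[20,-1,0.5,76,0],[20,-1,0.5,76,0],[20,-1,0.5,76,0],[20,-1,0.5,76,0]]]'
python3 - <<'E'
from h import *
cap('side')
from m import *
n='side';K,R,t=[np.array(C[n][k]) for k in ('camera_matrix','R','t')]
x=R@np.array([645,214,45])+t; u,v=((K@x)[:2]/x[2]).astype(int)
p=W[n][reg(n,u,v,60)]; d=p-[645,214,0];r=np.hypot(*d[:,:2].T)
for lo in range(8,60,8):
    q=p[(r<30)&(p[:,2]>lo)&(p[:,2]<=lo+8)]
    if len(q)>10: print(n,lo,len(q),q.min(0).round(),q.max(0).round(), circ(q[:,:2],19))
go(645.6,214.7,30.2,-.26)
E
```

```text
time: 25.17
tcp_pos: [644.8, 214.8, 44.3]
tcp_rot: [-0.0, 0.992, -0.13, 0.001]
ft_force: [0.1, 0.9, -3.0]
gripper_width: 36.4
finger_force: 61.2
side 16 54 [626. 204.  18.] [659. 234.  24.] [645.5 214.2]
side 24 79 [626. 208.  24.] [658. 235.  32.] [645.  214.8]
side 32 105 [625. 200.  32.] [654. 235.  40.] [645.1 214.7]
side 40 82 [625. 202.  40.] [651. 240.  48.] [645.6 215. ]
side 48 125 [625. 187.  48.] [648. 244.  56.] [645.  215.1]
side 56 127 [625. 188.  56.] [647. 244.  64.] [644.9 215.2]
at [644.7 214.7  44.1] yaw -0.26 -> shift [ 0.9 -0.2 13.9] turn -0.0 j [ 0.14  0.61  1.41 -0.    1.13  1.98] w 36.7
```

Centred on the pad within a millimetre, so I lower, release and retreat.

```bash
python3 -m pendant '[[[20,0.5,0,5,0],[20,0.5,0,10,0],[20,0.5,0,13,0],[20,0.5,0,14,0],[20,0.5,0,14,0],[20,0.5,0,14,0],[60,0.5,0,14,0],[85,0.5,0,14,0],[85,0.5,0,14,0],[85,0.5,0,14,0]]]' && python3 -m pendant '[[[85,0,0,0,0],[85,0,0,-5,0],[85,0,0,-20,0],[85,0,0,-50,0],[85,0,0,-80,0],[85,0,0,-110,0],[85,0,0,-140,0],[85,0,0,-160,0],[85,-20,-10,-170,0],[85,-50,-20,-170,0]]]' && python3 -m pendant '[[[85,-30,0,0,0],[85,-60,0,0,0],[85,-90,0,0,0],[85,-120,0,0,0],[85,-150,0,0,0],[85,-180,0,0,0],[85,-200,0,0,0],[85,-220,0,0,0],[85,-230,0,0,0],[85,-230,0,0,0]]]'
python3 - <<'E'
from h import *
for n in ['side','top']:
    c=cap(n)
from m import *
for k,(x0,y0),zt,zh in [('piston',(645.5,214.7),69,8),('bonnet',(620,62),129,8),('coupl',(616,-239.5),51,6)]:
  for n in W:
    K,R,t=[np.array(C[n][a]) for a in ('camera_matrix','R','t')]
    x=R@np.array([x0,y0,zt])+t; u,v=((K@x)[:2]/x[2]).astype(int)
    if not(40<u<600 and 40<v<440): continue
    p=W[n][reg(n,u,v,40)]; r=np.hypot(*(p-[x0,y0,0])[:,:2].T); q=p[(r<33)&(p[:,2]>zt-4)&(p[:,2]<zt+6)]
    if len(q)>20: e=cv2.minEnclosingCircle(np.float32(q[:,:2]));print(k,n,len(q),np.round(e[0],1),round(e[1],1),q[:,2].mean().round(1))
cv2.imwrite('pics/end.png',np.hstack([cv2.resize(C[n]['pixels'][...,::-1],(400,300)) for n in ['top','side']]))
E
```

```text
time: 26.05
tcp_pos: [644.4, 214.5, 28.6]
tcp_rot: [-0.0, 0.992, -0.13, 0.0]
ft_force: [0.0, 0.8, 0.5]
gripper_width: 82.6
finger_force: 0.0
time: 26.88
tcp_pos: [604.7, 246.1, 204.8]
tcp_rot: [-0.001, 0.991, -0.131, 0.005]
ft_force: [0.9, 1.2, -0.5]
gripper_width: 85.2
finger_force: 0.0
time: 27.72
tcp_pos: [377.7, 306.5, 199.9]
tcp_rot: [-0.0, 0.992, -0.129, 0.001]
ft_force: [0.3, -0.5, 1.1]
gripper_width: 85.0
finger_force: 0.0
piston top 330 [644.  214.7] 19.8 69.5
piston side 350 [644.5 215.1] 19.7 68.9
bonnet top 235 [620.9  61.4] 15.3 129.6
bonnet side 143 [620.3  62.2] 15.2 128.7
coupl top 293 [ 613.5 -238.2] 23.1 51.1
```

View pics/end.png

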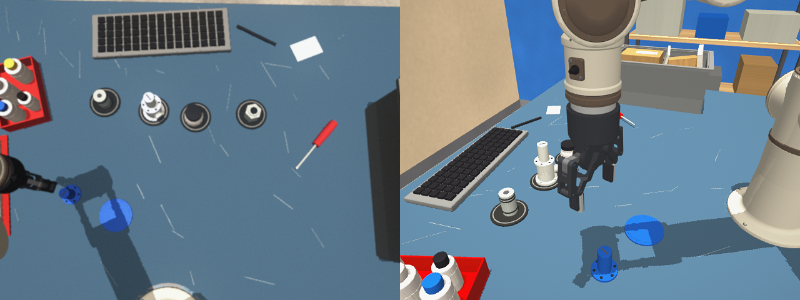

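All parts stand upright and centred, at (104,100), (152,107) and (252,112). The jar and screwdriver are where they were, and the gripper is clear.

```bash
python3 -c "
from station import robot
print(robot.job_done())"
```

```text
the job is handed in; nothing more can be done
None
```

The job is handed in after about 28 s of robot time: piston on the left pad, housing with the bonnet on top on the middle pad, and coupling on the right pad, all upright and, by the cameras, within about 3 mm of centre; I never touched the jar or screwdriver, and no verdict was returned.

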